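Shut and bolt the belt guard of the buffing machine

ROBOT

A 7-joint arm with a two-finger parallel gripper is mounted at the origin on the work surface. World frame = base frame: x ahead of the robot, y to its left, z up, the work surface at z = 0. Lengths are in m, angles in rad, forces in N, time in s.
With the tool pointing down it reaches from about 0.4 to 0.875 m from the base axis. Payload 19.3 kg.
Tool frame: the origin (TCP) lies midway between the tips of the shut fingers; the grasp point (between the pads) lies 19 mm behind it; z points along the fingers, y is the line along which they close (so a half turn about z gives the same grasp; the last joint's range is limited). The gripper opens to 85 mm and grips with 20 to 120 N. Pads are 22 mm wide; open, the fingers measure 114 mm over their backs; the gripper's body (76 mm by 85 mm) begins 54 mm behind the grasp point. The pads swing forward as they close: fully open they stand 13 mm farther back than shut.
Start: joints at [1.085, 0.521, -0.036, 1.599, 0.021, 1.021, -0.113], TCP at [0.252, -0.572, 0.231] pointing down, gripper open.
Joint ranges: [-2.91, 2.91], [-0.3, 2.13], [-1.5, 1.42], [0.17, 2.43], [-1.26, 4.41], [0.16, 1.93], [-2.52, 2.52]. Speed limits (rad/s): [1.89, 1.89, 2.39, 2.39, 3.01, 3.01, 3.01].

INTERFACE

Orientations are given as [roll, pitch, yaw] about the fixed x, y, z axes, in that order (R = Rz(yaw) Ry(pitch) Rx(roll)).
In Python, from workcell import telemetry, grab_frame, calibration, bot, outline_of, landmark_of gives the robot as it stands. The module is installed in compiled form; this text tells all that it offers.
- The arm moves only by the shell command python3 -m inch 'ROWS' [FORCE]. ROWS is JSON, a list of rows, each a list of 7 numbers: the shift along the tool's x, y, z in m, then the turn, a rotation vector about the tool's x, y, z in rad, then the closure, from 0 (fully open) to 1 (shut). A call has 1 to 5 rows; each row shifts and turns the commanded pose from where the row before left it, along the tool's axes as they then stand; what a row does not reach is not made up. A row lasts 1/10 s, in which the tool goes at most 50 mm and 8.59 degrees, less where a joint would pass 70% of its speed; a pose out of reach is approached as far as the arm can. A call is refused whole if a number of a shift passes 0.05 or a number of a turn 0.15, either way. A call with a gripper value outside its range is refused whole. The fingers move at their own pace and stop on an object; FORCE is the grip in N (left out, the last holds). Time passes only in rows, so rows that do not move let the fingers close. It gives the time, the measured TCP pose, the force, the opening and the grip force at its end, in the units of the state.
- telemetry.observe(): the state, without advancing time (a new reading comes with each control period).
- grab_frame(name): name is "side" or "top"; returns the picture (420x560x3 uint8, red, green, blue); there is no depth.
- calibration(name): a dict with "fovy" (degrees; the focal length in pixels is half the picture's height over the tangent of half this angle, whatever the lens; pixels are square), "cx", "cy" (the principal point, pixels), "pose" (4x4, takes a point from camera to world coordinates). Camera axes: x right, y down, z forward; pixel columns grow to the right and rows downward; lengths in m; the calibration is good to about 2 mm. A picture is of the moment at which its call begins. calibration takes no time and is no camera call.
- bot.job_done(): hands the job in; it is judged then, once.
Trained networks look in the newest picture that a camera, given by its name, has taken for a name from the list of things; names that differ only in an ending like _2 or _b are one class to them, and where a whole thing is asked for, a point or a joint stands for the part that bears it (a point fixed in the world has none). Each returns a list of dicts, best first, with "score" (0 to 1); they miss things now and then, are a little off and sometimes report something else, mostly with a low value. They report only what shows in the picture. A call takes as long as a camera call.
- outline_of(label, camera): "region" (420x560 bool, what is visible of it) and "rect" ([left, top, right, bottom] in pixels, round what is visible of it).
- landmark_of(label, camera): "xy" ([column, row] in pixels: a listed point, or the origin of a listed thing).
The state is a dict: "clock": time; "qpos": joint angles; "qd": joint speeds; "joint_efforts": joint torques, N m; "position": TCP position; "tool_rot": TCP orientation; "force": force on the tool from outside, world axes, zero at the start; "moment": the same for the moment, N m; "grip_width": finger opening in m; "finger_force": force on a finger pad.
Only numpy, scipy, OpenCV 4.12 (cv2) and the standard library are available. Lean on these libraries where they do the work, as an engineer would, in place of code of your own. Each camera call takes 0.05 s, during which the arm holds its last target. There are 200 camera calls.

TASK

The belt has been changed and the buffing machine's yellow guard lid is still ajar. Push the lid down shut with the fingers; then press the red spring catch down with one fingertip and, keeping it held down all the way, push the bolt's black knob fully home into the keeper on the lid with the other fingertip; then let go, so that the catch springs up behind the bolt. Grip and lift nothing, and leave the jar, bar, tools and tape lying about where they are.

Things in the scene. Friction and masses are not known exactly. Their poses are not given: they have to be found in the camera images.
- buffer: Fixed bench buffing machine; only its green sheet-metal belt guard matters. Origin on the table top (z 0) under the guard's middle; z up, y along the guard (bolt slides home in +y), x across it, towards motor and wheel (x +80 to +250 mm, at most 180 mm high). Guard x -70..70, y -170..170 mm, flat top at z 168: fixed deck with bolt and catch y -170..-10, yellow lid y -8..170.
- lid (a joint): Yellow guard lid, 140 x 178 x 3 mm, hinged along its +y end (y 170, z 168 mm in the buffer's frame). Rad: 0 = shut, flush with the deck, where it stops; starts 0.2 to 0.45 open, its free edge next to the deck raised. A stiff hinge keeps it where it is left; some 3 N down near the free edge move it.
- lid_press (a point): Point on the lid's top face to push it down: 30 mm from the free edge, 25 mm to the -x side of the middle. Moves with the lid; shut, it is at x -25, y 22, z 168 mm in the buffer's frame. The steel keeper staple (28 mm wide, 28 mm high) stands on the lid 55 mm away in +x and 10 mm nearer the free edge.
- bolt (a joint): Steel bolt on the deck, slides along the buffer's +y. Metres: 0 = drawn back (start), 0.038 = fully home through the keeper on the lid (stop). It needs about 2 N, but at 0.0015 its side lug meets the catch's tooth unless the catch is held at 0.123 rad or more; the lug is past the tooth from 0.033 on. A raised lid also stops it.
- bolt_knob (a point): Centre of the top of the bolt's upright black knob, 18 mm diameter, 28 to 52 mm above the deck, on a steel collar (12 mm long in y, 12 to 30 mm above the deck; the bar leads from it in +y). Drawn back: x 30, y -100, z 220 mm in the buffer's frame; moves 38 mm in +y. On its -y side is only the bare deck with a 3 mm plate, so a fingertip can stand there to push.
- catch (a joint): Spring catch: red rocker plate beside the bolt, turning about a pin along y at x -56 mm, 26 mm above the deck. Rad: 0 = up (rest), grows as pressed, stop at 0.30. Pressed at its ribbed middle: about 3 N to start, 5 N half-way, 7 N at the stop; 4.4 mm down clears the bolt, 10.6 mm is the stop. Let go, it springs up, behind the lug if the bolt is home.
- catch_plate: The red plate of the catch: x -54..6, y -150..-60 mm in the buffer's frame, 4 mm thick, top 28 mm above the deck at rest (z 196); flat, so a pressing fingertip can glide along y on it. Its tooth (x 6..12, y -94..-71, top 34 mm above the deck at rest) stands in front of the bolt's lug. Origin: middle of the pin. Turns with joint catch.
- catch_press (a point): Point on top of the red plate for a fingertip to press: on the ribbed middle line, at rest at x -20, y -105, z 196 mm in the buffer's frame, 36 mm from the pin and 50 mm across (in -x) from the knob's axis. Moves with the plate.
- paste_jar: Round jar of paste, 54 mm diameter, 55 mm high, red cap, loose on the base board. Origin under its middle. Leave alone.
- compound_bar: Brown bar of polishing compound, 45 x 100 x 35 mm, loose on the base board. Origin under its middle. Leave alone.
- spanner: Small steel spanner, 120 mm, lying on the base board behind the guard. Leave alone.
- hammer: Hammer with wooden handle and dark head, 300 mm, lying on the bench beyond the board's +y end. Leave alone.
- tape_roll: Roll of cream masking tape, 100 mm across, 24 mm high, lying on the base board beside the guard's +y end. Origin under its middle. Leave alone.
- screwdriver: Screwdriver with red handle, lying on the bench beyond the board's -y end. Leave alone.

How it is judged:
By the outcome, as a careful person would: the job done as asked, in the order asked, and still so for the second after the job is handed in, with the robot touching nothing.
It also fails if it takes over 42 s, if anything falls off the work surface, if the arm or the gripper's body presses on something with over 40 N, if the wrist force passes 120 N, or if a joint passes its speed limit or range.

## Working session

There is one attempt and no reset: what is moved stays moved. The work goes in short steps, Python scripts to look and compute and a shell command to move; the robot and the scene stay as the last step left them, time stands still between calls to the robot, and variables do not carry over. Pictures are saved under pics/ and viewed, at most 10 in all, crops included, and the job is handed in when it is done.

```bash
mkdir -p pics; cat > h.py <<'E'
import numpy as np, cv2
from workcell import telemetry, grab_frame, calibration, bot, outline_of, landmark_of
def snap(n,f): 
    im=grab_frame(n); cv2.imwrite('pics/'+f,im[:,:,::-1]); return im
def cam(n):
    c=calibration(n); P=np.array(c['pose']); f=210/np.tan(np.radians(c['fovy'])/2)
    return f,c['cx'],c['cy'],P
def ray(n,xy):
    f,cx,cy,P=cam(n); d=P[:3,:3]@np.array([(xy[0]-cx)/f,(xy[1]-cy)/f,1]); return P[:3,3],d/np.linalg.norm(d)
def proj(n,X):
    f,cx,cy,P=cam(n); p=(np.atleast_2d(X)-P[:3,3])@P[:3,:3]; return np.c_[cx+f*p[:,0]/p[:,2],cy+f*p[:,1]/p[:,2]]
def atz(n,xy,z):
    o,d=ray(n,xy); return o+d*(z-o[2])/d[2]
E
python3 - <<'E'
from h import *
np.set_printoptions(precision=4,suppress=True)
s=telemetry.observe(); print(s)
for n in('side','top'):
    snap(n,n+'0.png'); c=calibration(n);print(n,c)
    for l in ('buffer','lid_press','bolt_knob','catch_press','catch_plate'):
        print(l,[(np.round(d['xy'],1),round(d['score'],2)) for d in landmark_of(l,n)[:2]])
print(telemetry.observe()['clock'])
E
```

```text
{'clock': 0.0, 'qpos': array([ 1.0848,  0.522 , -0.0363,  1.6   ,  0.0212,  1.0211, -0.1128]), 'qd': array([-0.0013, -0.0013,  0.0011,  0.0002, -0.0004,  0.0021,  0.0004]), 'joint_efforts': array([ -0.0005, -92.7134,   1.9799, -36.9934,   0.0178,   0.0083,
         0.    ]), 'position': array([ 0.2523, -0.5715,  0.2307]), 'tool_rot': array([-3.1405,  0.0001,  0.4157]), 'force': array([-0.718 ,  0.2571,  0.0808]), 'moment': array([-0.0691,  0.0166,  0.0155]), 'finger_force': 0.0, 'grip_width': 0.08586315993574248}
side {'fovy': 45.251496888171445, 'cx': 284.7120110076846, 'cy': 213.79468433926155, 'pose': array([[ 0.132 , -0.6805,  0.7207, -0.4903],
       [-0.9911, -0.0797,  0.1063, -0.1046],
       [-0.0149, -0.7284, -0.685 ,  1.1773],
       [ 0.    ,  0.    ,  0.    ,  1.    ]])}
buffer [(array([308.2, 265.6]), 0.87)]
lid_press [(array([297.5, 218.9]), 0.72), (array([210.9, 232. ]), 0.44)]
bolt_knob []
catch_press []
catch_plate []
top {'fovy': 49.77104931141057, 'cx': 283.020118740733, 'cy': 213.99771264473588, 'pose': array([[-0.0149, -0.9924,  0.1217,  0.469 ],
       [-0.9999,  0.0151,  0.0008,  0.046 ],
       [-0.0026, -0.1217, -0.9926,  1.2263],
       [ 0.    ,  0.    ,  0.    ,  1.    ]])}
buffer [(array([311.4, 246.4]), 0.91)]
lid_press [(array([297.7, 252.1]), 0.67)]
bolt_knob [(array([364.1, 232.9]), 0.71)]
catch_press [(array([358.7, 259.2]), 0.91)]
catch_plate [(array([353.4, 271.8]), 0.86)]
0.6
```

View pics/side0.png

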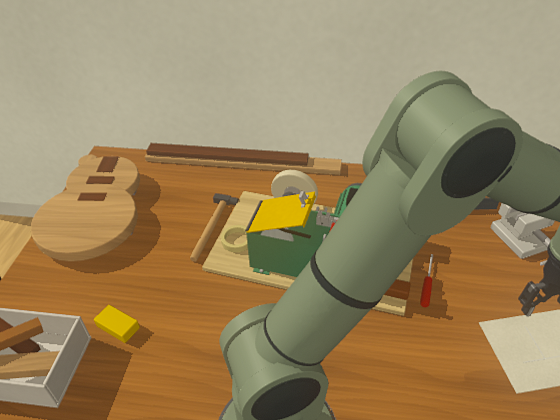

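View pics/top0.png

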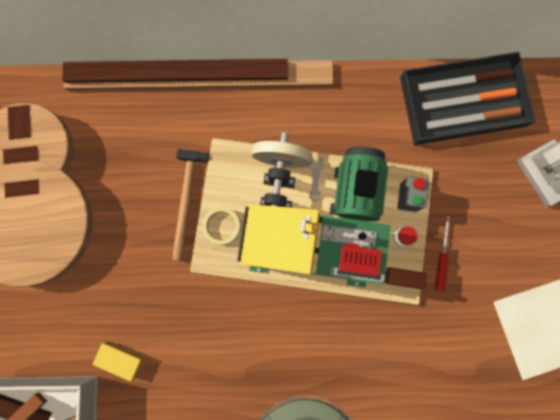

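The side picture shows the yellow lid raised at about (285,213); the arm hides the deck. In the top picture the lid spans (242–320, 207–273), the knob is at about (363,236) and the red plate at about (360,262). Next I fit the buffer pose.

```bash
cat > fit.py <<'E'
from h import *
from scipy.optimize import least_squares
np.set_printoptions(precision=4,suppress=True)
B={'buffer':(0,0,0),'bolt_knob':(.03,-.1,.22),'catch_press':(-.02,-.105,.196),'catch_plate':(-.056,-.105,.194)}
obs=[]
for k in range(4):
    im=grab_frame('top')
    for l,p in B.items():
        d=landmark_of(l,'top')
        if d and d[0]['score']>.4: obs.append((p,d[0]['xy']))
    d=landmark_of('lid_press','top')
    lp=d[0]['xy'] if d else None
P=np.array([o[0] for o in obs]);U=np.array([o[1] for o in obs])
def W(v,p):
    c,s=np.cos(v[2]),np.sin(v[2]);p=np.atleast_2d(p); return np.c_[v[0]+c*p[:,0]-s*p[:,1],v[1]+s*p[:,0]+c*p[:,1],p[:,2]]
r=least_squares(lambda v:(proj('top',W(v,P))-U).ravel(),[.45,0,0],loss='soft_l1');v=r.x
print(v,'\n',np.c_[U,proj('top',W(v,P))-U][:5])
np.save('v.npy',v)
ls=landmark_of('lid_press','side')
def lidp(a,dx=-.025,r=.148): return (dx,.17-r*np.cos(a),.168+r*np.sin(a))
print('lid top',lp)
for a in np.arange(.15,.5,.05): print(round(a,2),proj('top',W(v,lidp(a))),proj('side',W(v,lidp(a))))
big=cv2.resize(im[190:310,180:460],None,fx=2.8,fy=2.8,interpolation=cv2.INTER_CUBIC)[:,:,::-1].copy()
z=.168
pts=[(x,y,z) for x in(-.07,.07) for y in(-.17,-.01)]+[(.03,-.1,.22),(-.02,-.105,.196),(-.054,-.15,.196),(-.054,-.06,.196),(.006,-.15,.196),(.006,-.06,.196)]
for q in proj('top',W(v,pts)): cv2.drawMarker(big,tuple(int(t) for t in (q+.5-[180,190])*2.8),(255,0,255),0,12,1)
cv2.imwrite('pics/fit1.png',big)
E
python3 fit.py
```

```text
[ 0.5295 -0.0257 -0.1805] 
 [[310.7    247.8     -0.2916  -1.1858]
 [364.2    236.5     -1.6046  -0.7543]
 [357.6    261.5      2.1858  -2.8621]
 [355.2    271.3      2.1362   3.1471]
 [308.7    246.7      1.7084  -0.0858]]
lid top [300.6, 249.7]
0.15 [[303.2269 251.5404]] [[299.3597 224.6755]]
0.2 [[302.7997 251.3198]] [[298.9296 222.7135]]
0.25 [[302.2062 251.0709]] [[298.3714 220.7308]]
0.3 [[301.4444 250.7936]] [[297.6854 218.7327]]
0.35 [[300.5131 250.4882]] [[296.8724 216.7247]]
0.4 [[299.4114 250.1551]] [[295.9336 214.7127]]
0.45 [[298.139  249.7945]] [[294.8704 212.7022]]
```

View pics/fit1.png

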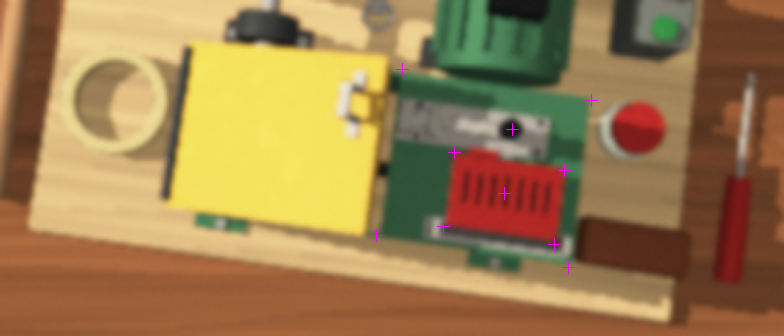

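The overlay is about 0.06 rad off in yaw: deck corners are seen at zoom (591,95) and (575,258), and the plate's edges are at x 447–566. I'll refine with the red plate's outline and the corners of the deck.

```bash
cat > fit2.py <<'E'
from h import *
from scipy.optimize import least_squares
np.set_printoptions(precision=4,suppress=True)
from fit import W,lidp
import sys
im=grab_frame('top'); hsv=cv2.cvtColor(im,cv2.COLOR_RGB2HSV)
m=(((hsv[...,0]<8)|(hsv[...,0]>172))&(hsv[...,1]>150)&(hsv[...,2]>90)).astype(np.uint8)
m[:,:330]=0;m[:,390:]=0;m[:243]=0;m[285:]=0
m=cv2.morphologyEx(m,cv2.MORPH_CLOSE,np.ones((5,5)))
c=max(cv2.findContours(m,0,1)[0],key=cv2.contourArea); q=cv2.boxPoints(cv2.minAreaRect(c)); print('red',q,cv2.contourArea(c))
mu=cv2.moments(m); cen=np.array([mu['m10'],mu['m01']])/mu['m00']; print(cen)
g=((hsv[...,0]>45)&(hsv[...,0]<95)&(hsv[...,1]>60)).astype(np.uint8)
hull=q
def order(a): return a[np.lexsort((a[:,1]>a[:,1].mean(),))]
mod=[(-.054,-.15,.196),(-.054,-.06,.196),(.006,-.15,.196),(.006,-.06,.196)]
key=lambda p:(p[1]>q[:,1].mean(),p[0])
qs=np.array(sorted(q.tolist(),key=lambda p:p[0])); L=sorted(qs[:2].tolist(),key=lambda p:p[1]); R=sorted(qs[2:].tolist(),key=lambda p:p[1])
U=np.array([R[1],L[1],R[0],L[0]])
extra=[((.07,-.17,.168),(591,97)),((-.07,-.17,.168),(574,259)),((.03,-.1,.22),(512,129))]
P=np.array(mod+[e[0] for e in extra]);U=np.r_[U,[np.array(e[1])/2.8+[180,190]-.3 for e in extra]]
r=least_squares(lambda v:(proj('top',W(v,P))-U).ravel(),[.45,0,0],loss='soft_l1');v=r.x
print(v,'\n',np.c_[U,proj('top',W(v,P))-U]); np.save('v.npy',v)
for a in np.arange(.15,.5,.05): print(round(a,2),proj('top',W(v,lidp(a)))[0],proj('side',W(v,lidp(a)))[0],proj('side',W(v,[lidp(a,-.07,.178),lidp(a,.07,.178)])).ravel())
big=cv2.resize(im[190:310,180:460],None,fx=2.8,fy=2.8,interpolation=cv2.INTER_CUBIC)[:,:,::-1].copy()
z=.168
pts=[(x,y,z) for x in(-.07,.07) for y in(-.17,-.01,.17)]+[(.03,-.1,.22),(-.02,-.105,.196)]+mod
for t in proj('top',W(v,pts)): cv2.drawMarker(big,tuple(int(k) for k in (t+.5-[180,190])*2.8),(255,0,255),0,12,1)
cv2.imwrite('pics/fit2.png',big)
E
sed -i 's/^obs=\[\]/def W(v,p):\n    c,s=np.cos(v[2]),np.sin(v[2]);p=np.atleast_2d(p); return np.c_[v[0]+c*p[:,0]-s*p[:,1],v[1]+s*p[:,0]+c*p[:,1],p[:,2]]\ndef lidp(a,dx=-.025,r=.148): return (dx,.17-r*np.cos(a),.168+r*np.sin(a))/' fit.py; sed -i '/^for k in range/,$d' fit.py
python3 fit2.py
```

```text
red [[338.14 270.02]
 [342.18 241.74]
 [382.36 247.48]
 [378.32 275.76]] 1009.0
[359.8172 259.6539]
[ 0.5297 -0.0267 -0.1556] 
 [[378.32   275.76     0.281   -0.5459]
 [338.14   270.02     0.8336  -0.4488]
 [382.36   247.48    -0.7218   1.3292]
 [342.18   241.74     0.103    1.5112]
 [390.7714 224.3429  -0.0988  -0.8401]
 [384.7    282.2     -0.7962   1.0065]
 [362.5571 235.7714   0.2789  -1.3015]]
0.15 [303.8752 251.7151] [299.8667 224.8232] [306.067  236.9124 318.3314 203.5757]
0.2 [303.4505 251.5097] [299.4349 222.8688] [305.5576 234.54   317.9037 201.2322]
0.25 [302.8588 251.2801] [298.8741 220.8958] [304.8867 232.1397 317.3246 198.8665]
0.3 [302.0982 251.0264] [298.1845 218.9095] [304.0543 229.7182 316.5941 196.485 ]
0.35 [301.1674 250.7488] [297.3668 216.9154] [303.0609 227.2821 315.7126 194.0944]
0.4 [300.0655 250.4476] [296.4221 214.9191] [301.9075 224.8385 314.6811 191.7017]
0.45 [298.7923 250.1232] [295.3521 212.9264] [300.5957 222.3945 313.5009 189.3138]
```

View pics/fit2.png

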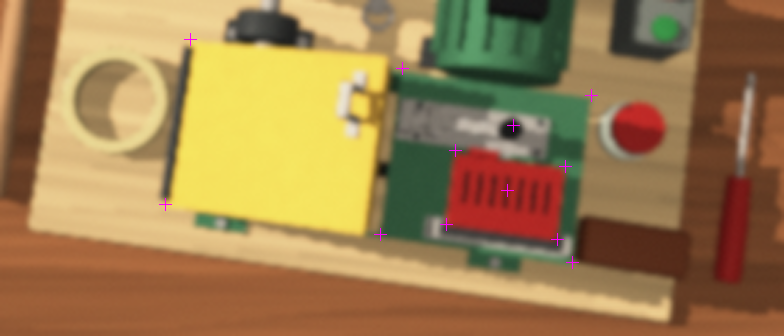

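The fit is good to about 1 px: buffer at (0.530, −0.027), yaw about −0.15, lid about 0.3 rad open. Planning the approach, with the fingers shut above the lid press point.

```bash
cat > plan.py <<'E'
from h import *
from fit import W,lidp
from scipy.spatial.transform import Rotation as R
v=np.load('v.npy')
def loc(p): c,s=np.cos(v[2]),np.sin(v[2]); d=np.array(p)-[v[0],v[1],0]; return np.array([c*d[0]+s*d[1],-s*d[0]+c*d[1],d[2]])
def plan(pb,yaw,n,world=False):
    s=telemetry.observe(); p=np.array(s['position']); r=R.from_euler('xyz',s['tool_rot']); g=R.from_euler('xyz',[np.pi,0,yaw])
    t=W(v,pb)[0]; rv=(r.inv()*g).as_rotvec()/n; d=(t-p)/n
    print('target',t,'turn/row',rv.round(3))
    for k in range(n):
        print(r.inv().apply(d).round(3).tolist()); r=r*R.from_rotvec(rv)
def state():
    s=telemetry.observe(); print(s['clock'],'buf',loc(s['position']).round(4),'rot',np.round(s['tool_rot'],3),'F',np.round(s['force'],1),'w',s['grip_width'])
E
python3 - <<'E'
from plan import *
print([W(v,p)[0] for p in (lidp(.3),lidp(0),(.03,-.1,.22))])
plan((-.025,.026,.30),np.pi/2+v[2],15)
E
```

```text
[array([0.5095, 0.0054, 0.2117]), array([ 0.5084, -0.0011,  0.168 ]), array([ 0.5439, -0.1301,  0.22  ])]
target [0.5091 0.0029 0.3   ] turn/row [ 0.     0.    -0.067]
[0.031, -0.028, -0.005]
[0.033, -0.026, -0.005]
[0.035, -0.024, -0.005]
[0.036, -0.021, -0.005]
[0.037, -0.019, -0.005]
[0.039, -0.016, -0.005]
[0.04, -0.014, -0.005]
[0.04, -0.011, -0.005]
[0.041, -0.008, -0.005]
[0.042, -0.006, -0.005]
[0.042, -0.003, -0.005]
[0.042, -0.0, -0.005]
[0.042, 0.003, -0.005]
[0.042, 0.005, -0.005]
[0.041, 0.008, -0.005]
```

```bash
python3 -m inch '[[0.031,-0.028,-0.015,0,0,-0.067,1],[0.033,-0.026,-0.015,0,0,-0.067,1],[0.035,-0.024,-0.015,0,0,-0.067,1],[0.036,-0.021,-0.015,0,0,-0.067,1],[0.037,-0.019,-0.015,0,0,-0.067,1]]' 20
python3 -m inch '[[0.039,-0.016,0,0,0,-0.067,1],[0.04,-0.014,0,0,0,-0.067,1],[0.04,-0.011,0,0,0,-0.067,1],[0.041,-0.008,0,0,0,-0.067,1],[0.042,-0.006,0,0,0,-0.067,1]]'
python3 -m inch '[[0.042,-0.003,0,0,0,-0.067,1],[0.042,0,0,0,0,-0.067,1],[0.042,0.003,0,0,0,-0.067,1],[0.042,0.005,0,0,0,-0.067,1],[0.041,0.008,0,0,0,-0.067,1]]'
python3 - <<'E'
from plan import *
state(); plan((-.025,.028,.24),np.pi/2+v[2],3)
E
```

```text
clock: 2.4
position: [0.3383, -0.3789, 0.307]
tool_rot: [3.141, 0.0, 0.754]
force: [0.7, -1.8, -0.2]
grip_width: 0.0124
finger_force: 0.0
clock: 2.9
position: [0.424, -0.187, 0.3066]
tool_rot: [3.141, 0.0, 1.088]
force: [0.9, -0.3, 0.6]
grip_width: -0.0
finger_force: 0.0
clock: 3.4
position: [0.5086, 0.0057, 0.3066]
tool_rot: [3.141, -0.0, 1.423]
force: [0.0, -1.0, 0.3]
grip_width: 0.0
finger_force: 0.0
3.4 buf [-0.0259  0.0287  0.3066] rot [ 3.141 -0.     1.423] F [ 0.  -1.   0.3] w 1.1561879259413482e-05
target [0.5094 0.0048 0.24  ] turn/row [ 0.    -0.     0.003]
[-0.0, 0.0, 0.022]
[-0.0, 0.0, 0.022]
[-0.0, 0.0, 0.022]
```

```bash
python3 -m inch '[[0,0,0.025,0,0,0,1],[0,0,0.025,0,0,0,1],[0,0,0.02,0,0,0,1],[0,0,0.015,0,0,0,1],[-0.001,0,0.01,0,0,0,1]]'
python3 -m inch '[[-0.001,0,0.008,0,0,0,1],[-0.001,0,0.008,0,0,0,1],[-0.001,0,0.008,0,0,0,1],[-0.001,0,0.008,0,0,0,1]]'
```

```text
clock: 3.9
position: [0.5077, 0.003, 0.2105]
tool_rot: [-3.141, 0.0, 1.421]
force: [-0.4, -1.3, 3.2]
grip_width: -0.0004
finger_force: 1.4
clock: 4.3
position: [0.5075, -0.001, 0.179]
tool_rot: [3.141, -0.0, 1.421]
force: [-0.1, -0.6, 2.7]
grip_width: -0.0001
finger_force: 1.4
```

```bash
python3 -m inch '[[0,0,0.006,0,0,0,1],[0,0,0.003,0,0,0,1],[0,0,0.002,0,0,0,1],[0,0,0,0,0,0,1]]'
python3 - <<'E'
from plan import *
state()
for n in('side','top'):
    grab_frame(n)
    for l in ('lid_press','bolt_knob','catch_press','catch_plate'):
        print(n,l,[(np.round(d['xy'],1),round(d['score'],2)) for d in landmark_of(l,n)[:1]])
E
```

```text
clock: 4.7
position: [0.5072, -0.0009, 0.1682]
tool_rot: [-3.141, 0.0, 1.421]
force: [-0.3, 0.8, 0.9]
grip_width: 0.0001
finger_force: 0.0
4.7 buf [-0.0262  0.022   0.1682] rot [-3.141  0.     1.421] F [-0.3  0.8  0.9] w 0.00010625796674233513
side lid_press []
side bolt_knob [(array([351.1, 210.5]), 0.59)]
side catch_press [(array([344.1, 231.5]), 0.89)]
side catch_plate []
top lid_press []
top bolt_knob [(array([363.3, 235.2]), 0.52)]
top catch_press [(array([358.4, 257.8]), 0.57)]
top catch_plate [(array([355.9, 270.6]), 0.7)]
```

```bash
python3 -m inch '[[0,0,0.001,0,0,0,1],[0,0,0.001,0,0,0,1],[0,0,0,0,0,0,1]]'
python3 - <<'E'
from plan import *
print(loc(atz('side',(351.1,210.5),.22)),loc(atz('side',(344.1,231.5),.196)),loc(atz('top',(363.3,235.2),.22)),loc(atz('top',(358.4,257.8),.196)))
print(proj('side',W(v,[(.03,-.1,.22),(-.02,-.105,.196)])))
snap('side','side1.png')
im=cv2.imread('pics/side1.png')[140:290,200:440]; cv2.imwrite('pics/side1c.png',cv2.resize(im,None,fx=3,fy=3,interpolation=cv2.INTER_CUBIC))
E
```

```text
clock: 5.5
position: [0.5075, -0.0009, 0.1678]
tool_rot: [3.14, 0.001, 1.421]
force: [-9.8, -1.8, 33.0]
grip_width: 0.0002
finger_force: 16.9
[ 0.0389 -0.1066  0.22  ] [-0.0233 -0.1011  0.196 ] [ 0.0285 -0.1012  0.22  ] [-0.0216 -0.1002  0.196 ]
[[348.1478 212.1805]
 [345.7346 230.9382]]
```

View pics/side1c.png

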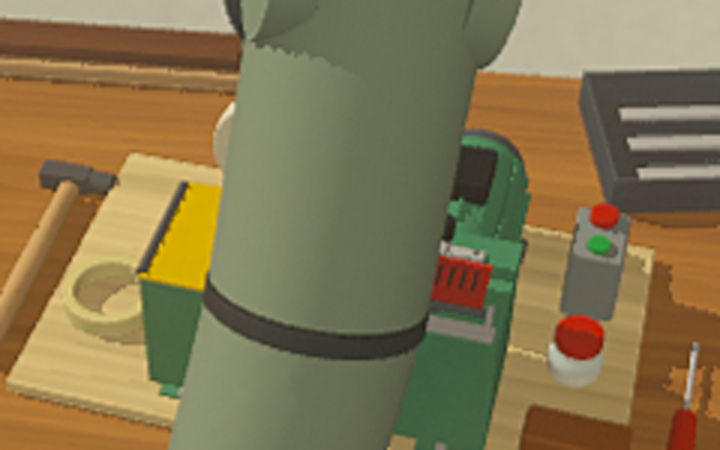

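The lid is shut: 33 N at z 0.168, and the side view shows it flush. Moving up and back to stand above the catch and behind the knob, with the fingers about 37 mm apart.

```bash
python3 -m inch '[[0,0,-0.03,0,0,0,1],[0,0,-0.04,0,0,0,1],[-0.03,0.006,-0.02,0,0,0,0.565],[-0.04,0.008,0,0,0,0,0.565],[-0.04,0.009,0,0,0,0,0.565]]'
python3 -m inch '[[-0.038,0.008,0,0,0,0,0.565],[0,0,0,0,0,0,0.565],[0,0,0,0,0,0,0.565]]'
python3 - <<'E'
from plan import *
state();plan((.005,-.128,.215),np.pi/2+v[2],1)
snap('top','top2.png')
im=cv2.imread('pics/top2.png')[190:310,230:430]; cv2.imwrite('pics/top2c.png',cv2.resize(im,None,fx=3.5,fy=3.5,interpolation=cv2.INTER_CUBIC))
E
```

```text
clock: 6.05
position: [0.5138, -0.1144, 0.2572]
tool_rot: [3.14, 0.0, 1.422]
force: [0.6, -0.0, -0.8]
grip_width: 0.037
finger_force: 0.0
clock: 6.35
position: [0.5156, -0.1525, 0.2561]
tool_rot: [-3.141, -0.0, 1.419]
force: [-0.9, 0.9, 0.4]
grip_width: 0.037
finger_force: 0.0
6.35 buf [ 0.0056 -0.1264  0.2561] rot [-3.141 -0.     1.419] F [-0.9  0.9  0.4] w 0.03703933183299264
target [ 0.5148 -0.1539  0.215 ] turn/row [-0.    -0.     0.004]
[-0.002, -0.001, 0.041]
```

View pics/top2c.png

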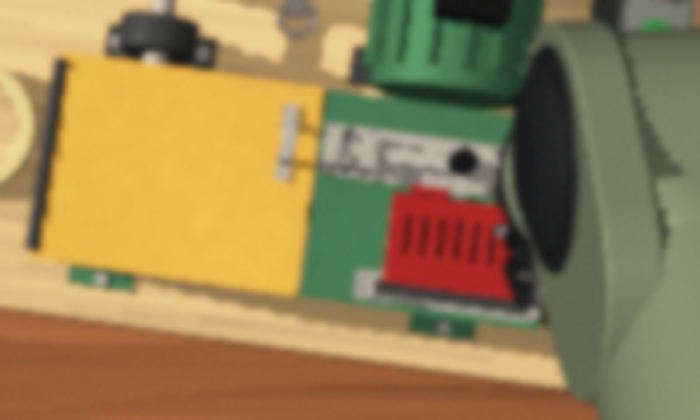

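Lid is flush, the knob is at about (463,161), the plate spans (390–510, 190–300), and the arm covers the fingers. Descending onto the plate, using force to find the contact.

```bash
python3 -m inch '[[-0.002,0,0.025,0,0,0,0.565],[0,0,0.02,0,0,0,0.565],[0,0,0.01,0,0,0,0.565],[0,0,0,0,0,0,0.565]]'
python3 -m inch '[[0,0,0.002,0,0,0,0.565],[0,0,0.002,0,0,0,0.565],[0,0,0,0,0,0,0.565]]'
python3 -m inch '[[0,0,0.002,0,0,0,0.565],[0,0,0,0,0,0,0.565]]'
python3 -m inch '[[0,0,0.002,0,0,0,0.565],[0,0,0,0,0,0,0.565]]'
```

```text
clock: 6.8
position: [0.5152, -0.1528, 0.2005]
tool_rot: [-3.14, -0.001, 1.422]
force: [0.4, -0.2, 0.9]
grip_width: 0.0371
finger_force: 0.0
clock: 7.1
position: [0.5157, -0.1538, 0.1977]
tool_rot: [3.141, 0.0, 1.421]
force: [-0.8, 0.1, 0.4]
grip_width: 0.0376
finger_force: 0.0
clock: 7.3
position: [0.5155, -0.1539, 0.1953]
tool_rot: [3.142, 0.0, 1.421]
force: [0.5, 0.8, 0.3]
grip_width: 0.037
finger_force: 0.0
clock: 7.5
position: [0.5156, -0.1539, 0.1933]
tool_rot: [3.141, 0.0, 1.421]
force: [0.0, -0.3, 3.2]
grip_width: 0.0371
finger_force: 1.7
```

```bash
python3 -m inch '[[0,0,0.002,0,0,0,0.565],[0,0,0.002,0,0,0,0.565],[0,0,0,0,0,0,0.565]]'
python3 -m inch '[[0,0,0.0025,0,0,0,0.565],[0,0,0,0,0,0,0.565],[0,0,0,0,0,0,0.565]]'
python3 -c "
from plan import *
state();print(telemetry.observe()['moment'])
for l in ('catch','catch_plate','bolt_knob'):
  grab_frame('side');print([(d['xy'],d['score']) for d in landmark_of(l,'side')[:1]])"
```

```text
clock: 7.8
position: [0.5155, -0.1539, 0.1891]
tool_rot: [-3.141, -0.0, 1.421]
force: [-0.1, 0.6, 5.0]
grip_width: 0.0372
finger_force: 2.3
clock: 8.1
position: [0.5154, -0.1538, 0.1868]
tool_rot: [-3.141, 0.0, 1.421]
force: [-2.3, -0.4, 5.3]
grip_width: 0.037
finger_force: 2.6
8.1 buf [ 0.0056 -0.1278  0.1868] rot [-3.141  0.     1.421] F [-2.3 -0.4  5.3] w 0.03702568877456367
[0.0675 0.4962 0.0275]Traceback (most recent call last):
  File "<string>", line 5, in <module>
    grab_frame('side');print([(d['xy'],d['score']) for d in landmark_of(l,'side')[:1]])
                                                            ~~~~~~~~~~~^^^^^^^^^^
ValueError: it knows: bolt_knob, buffer, catch_plate, catch_press, compound_bar, hammer, lid_press, paste_jar, screwdriver, spanner, tape_roll
```

```bash
python3 -m inch '[[0,0,0.001,0,0,0,0.565],[0.003,0,0,0,0,0,0.565],[0.003,0,0,0,0,0,0.565],[0.003,0,0,0,0,0,0.565],[0.002,0,0,0,0,0,0.565]]'
python3 -m inch '[[0.002,0,0,0,0,0,0.565],[0.002,0,0,0,0,0,0.565],[0.002,0,0,0,0,0,0.565],[0,0,0,0,0,0,0.565]]'
```

```text
clock: 8.65
position: [0.5175, -0.1437, 0.186]
tool_rot: [3.141, 0.001, 1.42]
force: [0.5, -5.4, 4.7]
grip_width: 0.0373
finger_force: 3.8
clock: 9.05
position: [0.5184, -0.1376, 0.1861]
tool_rot: [3.141, 0.001, 1.42]
force: [0.9, -4.9, 5.6]
grip_width: 0.0374
finger_force: 3.3
```

```bash
python3 -m inch '[[0.004,0,0,0,0,0,0.565],[0.004,0,0,0,0,0,0.565],[0.004,0,0,0,0,0,0.565],[0.004,0,0,0,0,0,0.565],[0,0,0,0,0,0,0.565]]'
python3 -m inch '[[0.004,0,0,0,0,0,0.565],[0.003,0,0,0,0,0,0.565],[0.002,0,0,0,0,0,0.565],[0,0,0,0,0,0,0.565]]'
python3 -c "
from plan import *
state()"
```

```text
clock: 9.55
position: [0.5209, -0.1213, 0.1861]
tool_rot: [3.141, 0.0, 1.421]
force: [1.2, -1.5, 4.2]
grip_width: 0.0371
finger_force: 2.7
clock: 9.95
position: [0.5222, -0.1127, 0.186]
tool_rot: [3.141, 0.0, 1.421]
force: [1.2, -3.5, 5.3]
grip_width: 0.0373
finger_force: 3.0
9.95 buf [ 0.0059 -0.0862  0.186 ] rot [3.141 0.    1.421] F [ 1.2 -3.5  5.3] w 0.037323653754710695
```

```bash
python3 -m inch '[[0.002,0,0,0,0,0,0.565],[0.001,0,0,0,0,0,0.565],[0,0,0,0,0,0,0.565]]'
python3 -m inch '[[0.001,0,0,0,0,0,0.565],[0,0,0,0,0,0,0.565]]'
python3 -m inch '[[0.001,0,0,0,0,0,0.565],[0,0,0,0,0,0,0.565]]'
```

```text
clock: 10.25
position: [0.5225, -0.1099, 0.186]
tool_rot: [3.141, 0.0, 1.42]
force: [1.2, -4.3, 6.0]
grip_width: 0.0373
finger_force: 3.4
clock: 10.45
position: [0.5227, -0.1091, 0.186]
tool_rot: [3.141, 0.001, 1.42]
force: [2.2, -5.7, 6.0]
grip_width: 0.0373
finger_force: 3.4
clock: 10.65
position: [0.5228, -0.1081, 0.186]
tool_rot: [3.141, 0.001, 1.42]
force: [1.6, -5.4, 5.8]
grip_width: 0.0371
finger_force: 3.4
```

```bash
python3 -m inch '[[0.001,0,0,0,0,0,0.565],[0.001,0,0,0,0,0,0.565],[0,0,0,0,0,0,0.565]]'
python3 -m inch '[[0.001,0,0,0,0,0,0.565],[0,0,0,0,0,0,0.565]]'
python3 -c "
from plan import *
state()"
```

```text
clock: 10.95
position: [0.5229, -0.1075, 0.1861]
tool_rot: [3.141, 0.002, 1.419]
force: [0.1, -12.8, 7.5]
grip_width: 0.0368
finger_force: 8.0
clock: 11.15
position: [0.5229, -0.1074, 0.1861]
tool_rot: [3.141, 0.003, 1.418]
force: [0.7, -18.4, 7.1]
grip_width: 0.0372
finger_force: 10.1
11.15 buf [ 0.0058 -0.0808  0.1861] rot [3.141 0.003 1.418] F [  0.7 -18.4   7.1] w 0.0372472874333661
```

The bolt is on its stop: the force rises sharply at the expected 38 mm of travel. Now I ease the pressure off, then lift straight up.

```bash
python3 -m inch '[[-0.003,0,0,0,0,0,0.565],[-0.001,0,0,0,0,0,0.565],[0,0,-0.01,0,0,0,0.565],[0,0,-0.015,0,0,0,0.565],[0,0,-0.03,0,0,0,0.565]]'
python3 -m inch '[[0,0,-0.04,0,0,0,0.565],[-0.04,0,-0.04,0,0,0,0.565],[-0.05,0,-0.03,0,0,0,0.565],[-0.05,0,0,0,0,0,0.565],[-0.05,0,0,0,0,0,0.565]]'
python3 -m inch '[[-0.05,0,0,0,0,0,0.565],[-0.05,0,0,0,0,0,0.565],[-0.05,0,0,0,0,0,0.565],[0,0,0,0,0,0,0.565]]'
python3 - <<'E'
from plan import *
ims=[snap(n,n+'3.png') for n in('top','side')]
for n in('top','side'):
    for l,z in (('bolt_knob',.22),('catch_press',.196)): print(n,l,[(loc(atz(n,d['xy'],z)).round(4),round(d['score'],2)) for d in landmark_of(l,n)[:1]])
a=cv2.resize(ims[0][190:310,230:430],None,fx=3.5,fy=3.5,interpolation=cv2.INTER_CUBIC)
b=cv2.resize(ims[1][180:260,240:400],None,fx=4.375,fy=2.2,interpolation=cv2.INTER_CUBIC)
cv2.imwrite('pics/fin.png',np.vstack([a,b])[:,:,::-1])
E
```

```text
clock: 11.65
position: [0.5212, -0.1081, 0.2404]
tool_rot: [-3.138, -0.0, 1.421]
force: [0.7, 0.1, -0.9]
grip_width: 0.0374
finger_force: 0.0
clock: 12.15
position: [0.4952, -0.2861, 0.3434]
tool_rot: [3.14, 0.0, 1.422]
force: [1.1, 0.2, 0.1]
grip_width: 0.0371
finger_force: 0.0
clock: 12.55
position: [0.4699, -0.4392, 0.341]
tool_rot: [-3.139, 0.001, 1.413]
force: [0.2, 0.2, -1.3]
grip_width: 0.0371
finger_force: 0.0
top bolt_knob [(array([ 0.0281, -0.0681,  0.22  ]), 0.44)]
top catch_press []
side bolt_knob [(array([-0.1606, -0.3286,  0.22  ]), 0.29)]
side catch_press []
```

View pics/fin.png

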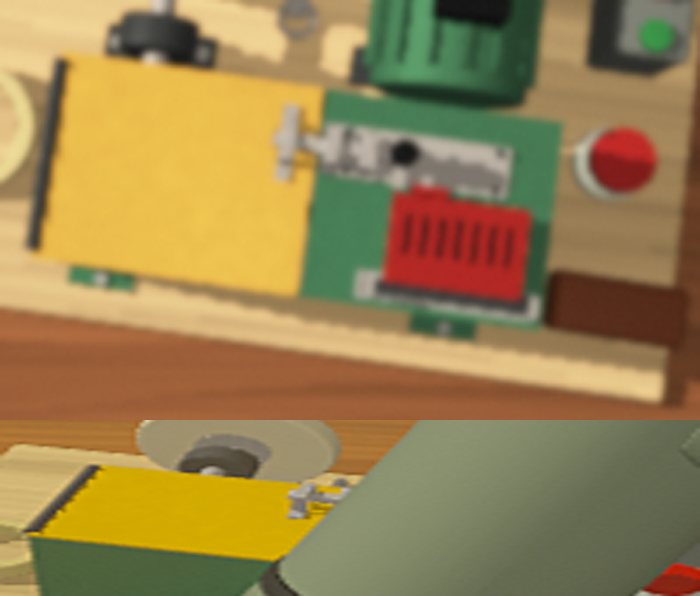

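The final pictures show the lid flush and the knob moved from (463,161) to (404,153), about 38 mm. The bolt runs through the keeper at (288,145), and the lug sits just in front of the tooth with the red plate up. The robot is clear of everything.

```bash
python3 -c "
from workcell import bot
print(bot.job_done())"
```

```text
the job is handed in; nothing more can be done
None
```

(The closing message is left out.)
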